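Add a retain sample to the tight rack

TASK

In the aluminium rack, slide the canisters apart to open a gap right beside the one with a knob on its lid, on its end-stop side, and stand the lone canister in it, flat on the rack floor. Let go, then slide the end stop up and press the row together with about 12 N for a moment, leaving it snug with no free play. Never push the canisters against each other or the rack ends with over 25 N, lift none out of the rack, tip none, and leave the other things where they are.

Things in the scene. Friction and masses are not known exactly. Their poses are not given: they have to be found in the camera images.
- rack: fixed aluminium channel along its own y, floor top 4 mm above the table; origin on the table surface, midway along the full-open space for canisters. Front and back walls at x = -28 and +28 mm (inner faces), 28 mm high. The inner face of its fixed end wall is at y = +103 mm. The end stop closes it at the -y side, so its inside length is 206 mm minus the stop's joint value; five canisters take 200 mm. It may stand turned by up to 0.25 rad
- end_wall: fixed end wall of the rack, 64 mm by 8 mm, 65 mm high, inner face at rack y = +103 mm; origin on the table at the middle of that inner face
- stop (a joint): travel of the end stop along the rack's +y (m): 0 = fully back against its own limit, the stop face is then at rack y = -103 mm; grows as the stop moves toward the fixed end (limit 0.060). It drags with about 2.5 N of friction and stays where it is left; each canister it pushes along adds about 1 N, and once the row is closed up the force rises steeply, within a millimetre or two. With five canisters in, the row is just snug at about 0.006
- stop_fin (a point): top centre of the end stop's black upright grip fin, 102 mm above the table; fin 14 mm thick (rack x), 32 mm long (rack y), free to pinch from above down to 40 mm below its top; the steel stop face that meets the canisters is 24 mm from here toward the rack's +y and reaches 72 mm above the table
- knob_canister: rectangular white sample canister with a grey lid, 40 mm wide (its y), 50 mm deep (its x), 95 mm tall, 0.09-0.16 kg; origin at the centre of its underside, z up; grip it across its 50 mm depth (fingers that swing as they close may press it down; raise it a millimetre or two before sliding it). The only one with a round knob (22 mm across, 18 mm tall) on its lid. First, second or third in the row from the fixed end; its y axis points as the rack's, toward the fixed end
- canister_a: rectangular white sample canister with a grey lid, 40 mm wide (its y), 50 mm deep (its x), 95 mm tall, 0.09-0.16 kg; origin at the centre of its underside, z up; grip it across its 50 mm depth (fingers that swing as they close may press it down; raise it a millimetre or two before sliding it). Flat lid; in the first, second or third place from the fixed end
- canister_b: rectangular white sample canister with a grey lid, 40 mm wide (its y), 50 mm deep (its x), 95 mm tall, 0.09-0.16 kg; origin at the centre of its underside, z up; grip it across its 50 mm depth (fingers that swing as they close may press it down; raise it a millimetre or two before sliding it). Flat lid; in the first, second or third place from the fixed end
- canister_c: rectangular white sample canister with a grey lid, 40 mm wide (its y), 50 mm deep (its x), 95 mm tall, 0.09-0.16 kg; origin at the centre of its underside, z up; grip it across its 50 mm depth (fingers that swing as they close may press it down; raise it a millimetre or two before sliding it). Flat lid; always the last in the row, next to the end stop
- new_canister: rectangular white sample canister with a grey lid, 40 mm wide (its y), 50 mm deep (its x), 95 mm tall, 0.09-0.16 kg; origin at the centre of its underside, z up; grip it across its 50 mm depth (fingers that swing as they close may press it down; raise it a millimetre or two before sliding it). Flat lid; stands alone on the table left of the rack, turned by up to 0.5 rad from the robot's axes; either way round will do in the rack
- bottle: bystander: bottle 60 mm across, 130 mm tall, origin under its centre
- round_jar: bystander: round jar 60 mm across, 75 mm tall, origin under its centre
- beaker: bystander: beaker 70 mm across, 85 mm tall, origin under its centre
- spatula: bystander: spatula lying flat, 200 mm long
- weight: bystander: brass weight 36 mm across, 54 mm tall, origin under its centre
- dish: bystander: steel dish 100 mm across, 30 mm tall, origin under its centre

How it is judged:
By the outcome, as a careful person would: the job done as asked, in the order asked, and still so for the second after the job is handed in, with the robot touching nothing.
It also fails if it takes over 64 s, if anything falls off the work surface, if the arm or the gripper's body presses on something with over 40 N, if the wrist force passes 120 N, or if a joint passes its speed limit or range.

ROBOT

A 6-joint arm with a two-finger parallel gripper is mounted at the origin on the work surface. World frame = base frame: x ahead of the robot, y to its left, z up, the work surface at z = 0. Lengths are in m, angles in rad, forces in N, time in s.
With the tool pointing down it reaches from about 0.325 to 0.75 m from the base axis. Payload 7.6 kg.
Tool frame: the origin (TCP) lies between the finger pads; the fingertips stand 22 mm ahead of it and the grasp point (between the pads) lies 3 mm ahead of it; z points along the fingers, y is the direction in which the jaws open and shut (so a half turn about z gives the same grasp; the last joint's range is limited). The gripper opens to 85 mm and grips with 20 to 120 N. Pads are 22 mm wide; open, the fingers measure 114 mm over their backs; the gripper's body (76 mm by 85 mm) begins 54 mm behind the grasp point. The pads swing forward as they close: fully open they stand 13 mm farther back than shut.
Start: joints at [-1.305, 0.052, 1.401, -0, 1.689, -0.07], TCP at [0.173, -0.496, 0.253] pointing down, gripper open.
Joint ranges: [-2.9, 2.9], [-0.91, 2.17], [0.12, 2.37], [-1.06, 4.2], [0.26, 2.73], [-2.93, 2.93]. Speed limits (rad/s): [2.57, 2.57, 3.01, 3.14, 3.14, 3.14].

INTERFACE

Orientations are given as a rotation vector (axis times angle).
In Python, from plant import manip, vision, close_job gives the robot as it stands. The module is installed in compiled form; this text tells all that it offers.
- The arm moves only by the tool apply_moves, never from a script. Its argument "increments" is a list of rows, each a list of 5 numbers: the shift along the tool's x, y, z in m, then the turn about the tool's z in degrees, then the opening, from -1 (shut) to 1 (fully open). In form: [[tx, ty, tz, roll, claw], ...]. A call has 1 to 5 rows; each row shifts and turns the commanded pose from where the row before left it, along the tool's axes as they then stand; what a row does not reach is not made up. A row lasts 1/10 s, in which the tool goes at most 50 mm and 8.59 degrees, less where a joint would pass 70% of its speed; a pose out of reach is approached as far as the arm can. A call is refused whole if a number of a shift passes 0.05 or a number of a turn 8.59, either way. A call with a gripper value outside its range is refused whole. The fingers move at their own pace and stop on an object; the grip force is fixed at half the most. Time passes only in rows, so rows that do not move let the fingers close. It gives the time, the measured TCP pose, the force and the opening at its end, in the units of the state.
- manip.read_state(): the state, without advancing time (a new reading comes with each control period).
- vision.grab_frame(name): name is "scene" or "side" or "wrist"; returns a dict with "pixels" (420x560x3 uint8, blue, green, red), "intrinsics" (3x3 intrinsics, pixels), "k1" (the pictures are not rectified: a ray, as slopes to the right and down, at radius r is drawn at 1 + k1 r^2 times it, then the intrinsics apply), "rvec" (rotation vector, rad) and "tvec" (3), from world to camera coordinates, as OpenCV has them. Camera axes: x right, y down, z forward; pixel columns grow to the right and rows downward; lengths in m; the calibration is good to about 2 mm. A picture is of the moment at which its call begins. There is no depth.
- close_job(): hands the job in, once; it reports no verdict.
The state is a dict: "t": time; "joint_pos": joint angles; "qd": joint speeds; "effort": joint torques, N m; "tool_pos": TCP position; "tool_rot": TCP orientation; "wrist_force": force on the tool from outside, world axes, zero at the start; "torque": the same for the moment, N m; "width": finger opening in m.
Only numpy, scipy, OpenCV 4.12 (cv2) and the standard library are available. Lean on these libraries where they do the work, as an engineer would, in place of code of your own. Each camera call takes 0.05 s, during which the arm holds its last target. There are 200 camera calls.

## Working session

There is one attempt and no reset: what is moved stays moved. The work goes in short steps, Python scripts to look and compute and a tool call to move; the robot and the scene stay as the last step left them, time stands still between calls to the robot, and variables do not carry over. Pictures are saved under pics/ and viewed, about 8 in all and at most 12, crops included, and the job is handed in when it is done.

Besides the shell and the picture viewer there is one more tool, called after "Emit:" by a JSON object that holds its "op" and its "data", one argument or row to a line. apply_moves: Moves the arm, as the interface text tells. Its arguments: {"type":"object","properties":{"increments":{"type":"array","items":{"type":"array","items":{"type":"number"}}}},"required":["increments"]}

```bash
mkdir -p pics; cat > h.py <<'E'
import numpy as np, cv2, sys, pickle
from plant import manip, vision
def grab(n, tag):
    f=vision.grab_frame(n); cv2.imwrite(f'pics/{tag}_{n}.png',f['pixels']); pickle.dump(f,open(f'pics/{tag}_{n}.pkl','wb')); return f
def load(n,tag): return pickle.load(open(f'pics/{tag}_{n}.pkl','rb'))
def ray(f,uv):
    K=np.array(f['intrinsics']); d=np.array([f['k1'],0,0,0,0],float)
    p=cv2.undistortPoints(np.array(uv,float).reshape(-1,1,2),K,d).reshape(-1,2)
    R=cv2.Rodrigues(np.array(f['rvec'],float))[0]; t=np.array(f['tvec'],float).ravel()
    return -R.T@t, np.c_[p,np.ones(len(p))]@R
def onz(f,uv,z):
    c,d=ray(f,uv); return c+d*((z-c[2])/d[:,2])[:,None]
def proj(f,P):
    return cv2.projectPoints(np.array(P,float).reshape(-1,1,3),np.array(f['rvec'],float),np.array(f['tvec'],float),np.array(f['intrinsics']),np.array([f['k1'],0,0,0,0],float))[0].reshape(-1,2)
def st():
    s=manip.read_state(); print({k:np.round(s[k],4).tolist() for k in('t','tool_pos','tool_rot','wrist_force','width','joint_pos')}); return s
E
python3 - <<'E'
from h import *
st()
fs=[grab(n,'a') for n in('scene','side','wrist')]
for f in fs: print(f['k1'],np.round(ray(f,[[280,210]])[0],3))
E
```

```text
{'t': 0.0, 'tool_pos': [0.173, -0.4954, 0.2525], 'tool_rot': [-3.0959, -0.5248, 0.0002], 'wrist_force': [-0.5669, 0.1426, -0.9468], 'width': 0.0853, 'joint_pos': [-1.3053, 0.0528, 1.4017, 0.0, 1.6886, -0.0703]}
-0.04733033630238507 [1.296 0.142 0.924]
-0.09417567624855121 [ 0.394 -0.815  0.543]
0.02474773295346012 [ 0.243 -0.47   0.374]
```

View pics/a_scene.png

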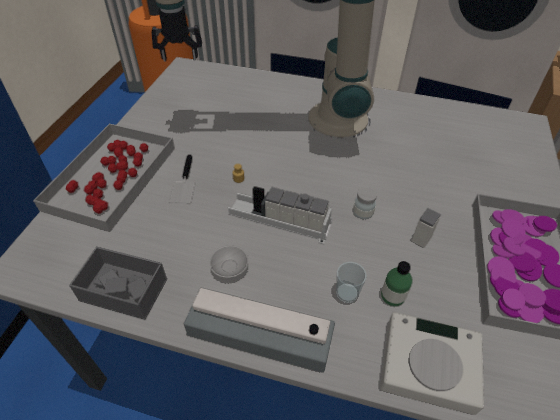

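View pics/a_side.png

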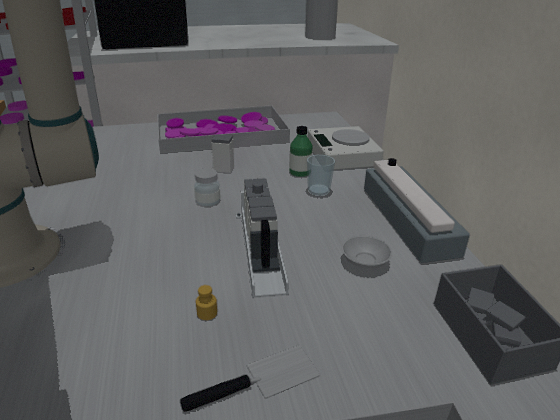

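The scene view shows the rack at about (285,212) with the fin at (259,200) and the knob near (305,199). The lone canister is at (427,225). The side view looks along the rack, with the fin at (266,245) and the knob at (257,187). I'll enlarge both.

```bash
python3 - <<'E'
from h import *
a=load('scene','a')['pixels'][170:250,220:345]; b=load('scene','a')['pixels'][195:255,400:450]; c=load('side','a')['pixels'][125:305,190:300]
o=np.zeros((600,800,3),np.uint8)
A=cv2.resize(a,None,fx=4,fy=4,interpolation=3); B=cv2.resize(b,None,fx=4,fy=4,interpolation=3); C=cv2.resize(c,None,fx=2.7,fy=2.7,interpolation=3)
o[:320,:500]=A; o[340:580,:200]=B; o[:486,502:799]=C
cv2.imwrite('pics/crop1.png',o)
E
```

```text
(no output)
```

View pics/crop1.png

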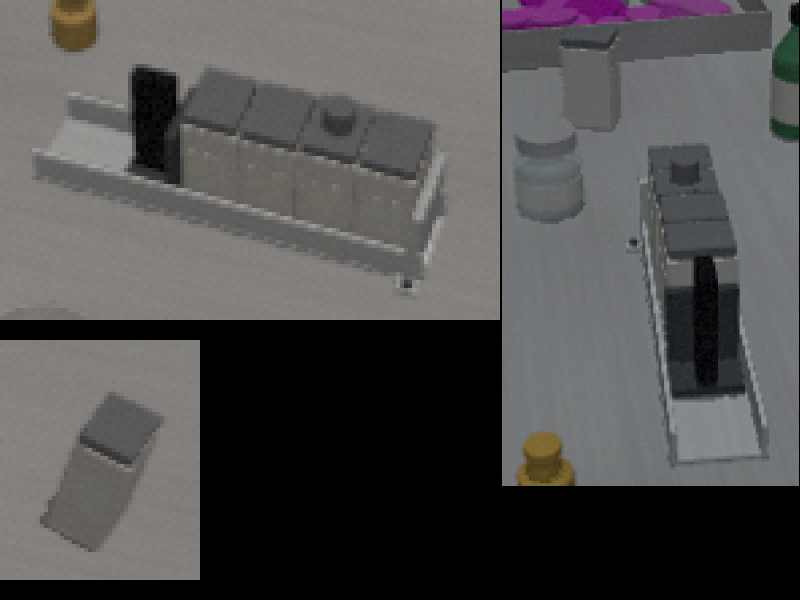

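The knob canister is second from the fixed end. The two on its stop side, c and its neighbour, must move toward the stop. The stop is already advanced and has to go back first. I'll measure the lids by casting rays onto their planes.

```bash
python3 - <<'E'
from h import *
f=load('scene','a'); c4=lambda x,y,ox=220,oy=170:(x/4+ox,y/4+oy)
L=onz(f,[c4(205,70),c4(437,122),c4(420,180),c4(185,122)],.099)
print('row lid corners\n',L.round(4),'sides',[np.linalg.norm(L[i]-L[i-1]).round(4) for i in range(4)])
d=L[1]-L[0]+L[2]-L[3]; print('rack y angle from +y (deg)',np.degrees(np.arctan2(-d[0],d[1])), 'ctr',L.mean(0).round(4))
print('fin top',onz(f,[c4(155,70)],.102).round(4))
print('knob top', onz(f,[c4(340,102)],.117).round(4))
N=onz(f,[c4(115,393-340,400,195),c4(162,415-340,400,195),c4(130,463-340,400,195),c4(80,440-340,400,195)],.095)
print('new\n',N.round(4),[np.linalg.norm(N[i]-N[i-1]).round(4) for i in range(4)],N.mean(0).round(4))
print('floor chan end', onz(f,[c4(35,175),c4(70,118)],.0).round(4), 'end',onz(f,[c4(425,275)],0.).round(4))
g=load('side','a'); c27=lambda x,y:((x-502)/2.7+190,y/2.7+125)
L=onz(g,[c27(648,147),c27(709,145),c27(735,252),c27(664,252)],.099); print('side row lid\n',L.round(4))
N=onz(g,[c27(562,40),c27(617,38),c27(608,48)],.095); print('side new\n',N.round(4)); print('fin',onz(g,[c27(705,258)],.102).round(4))
print('bottle,jar,beaker,weight,dish',onz(f,[(395,300),(365,214),(348,297),(238,181),(228,272)],0).round(3))
E
```

```text
row lid corners
 [[ 0.5005 -0.0991  0.099 ]
 [ 0.5046  0.0613  0.099 ]
 [ 0.5578  0.0608  0.099 ]
 [ 0.5506 -0.098   0.099 ]] sides [np.float64(0.0501), np.float64(0.1604), np.float64(0.0532), np.float64(0.159)]
rack y angle from +y (deg) -2.020548955940949 ctr [ 0.5284 -0.0188  0.099 ]
fin top [[ 0.5128 -0.1306  0.102 ]]
knob top [[ 0.5218 -0.0012  0.117 ]]
new
 [[0.4555 0.318  0.095 ]
 [0.4668 0.3487 0.095 ]
 [0.5145 0.33   0.095 ]
 [0.5036 0.2981 0.095 ]] [np.float64(0.0521), np.float64(0.0327), np.float64(0.0512), np.float64(0.0338)] [0.4851 0.3237 0.095 ]
floor chan end [[ 0.5408 -0.2146 -0.    ]
 [ 0.4807 -0.2093  0.    ]] end [[0.5532 0.0719 0.    ]]
side row lid
 [[ 0.505   0.0534  0.099 ]
 [ 0.5537  0.0481  0.099 ]
 [ 0.5416 -0.1157  0.099 ]
 [ 0.4934 -0.1068  0.099 ]]
side new
 [[0.4557 0.3044 0.095 ]
 [0.509  0.2997 0.095 ]
 [0.4975 0.2758 0.095 ]]
fin [[ 0.519  -0.1243  0.102 ]]
bottle,jar,beaker,weight,dish [[ 0.694  0.272  0.   ]
 [ 0.434  0.161  0.   ]
 [ 0.717  0.16   0.   ]
 [ 0.406 -0.234  0.   ]
 [ 0.729 -0.147 -0.   ]]
```

View pics/a_wrist.png

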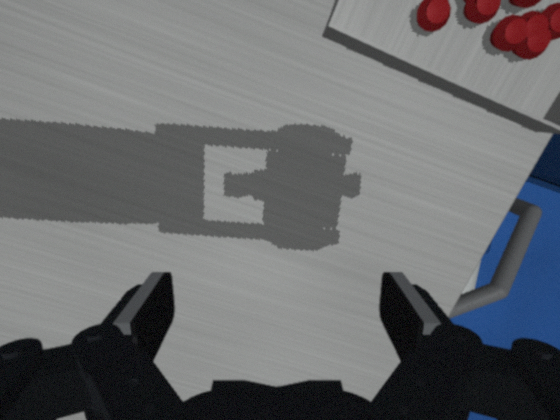

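Two views agree within about 1 cm:
- Row centre: about (0.525,-0.025).
- Rack yaw: about -3°.
- Fin: about (0.516,-0.127).
- New canister: about (0.48,0.31), yaw roughly -20°.

The wrist view shows only the table, with the fingers at the bottom. I'll turn the tool so the jaws close along rack x, then go above the rack for a close look.

Emit:
{"op": "apply_moves", "data": {
  "increments": [
    [0,0,0,-8.5,1],
    [0,0,0,-8.5,1],
    [0,0,0,-8.5,1],
    [0,0,0,-8.5,1],
    [0,0,0,-8.5,1]
  ]
}}

```text
t: 0.65
tool_pos: [0.173, -0.4956, 0.2529]
tool_rot: [-2.691, -1.62, -0.0]
wrist_force: [-0.2, 0.1, 0.1]
width: 0.0855
```

Emit:
{"op": "apply_moves", "data": {
  "increments": [
    [0,0,0,-8.5,1],
    [0,0,0,-8.5,1],
    [0,0,0,-8.2,1],
    [0.045,0.04,0,0,1],
    [0.045,0.04,0,0,1]
  ]
}}

```text
t: 1.15
tool_pos: [0.2434, -0.424, 0.2526]
tool_rot: [-2.282, -2.158, -0.001]
wrist_force: [1.2, -0.2, -0.2]
width: 0.085
```

Emit:
{"op": "apply_moves", "data": {
  "increments": [
    [0.04,0.04,0,0,1],
    [0.04,0.04,0,0,1],
    [0.04,0.04,0,0,1],
    [0.04,0.04,0,0,1],
    [0.04,0.04,0,0,1]
  ]
}}

```text
t: 1.65
tool_pos: [0.4305, -0.2558, 0.2532]
tool_rot: [2.28, 2.161, -0.0]
wrist_force: [0.1, -0.9, 0.2]
width: 0.0854
```

```bash
cat >> h.py <<'E'
def tool(s):
    R=cv2.Rodrigues(np.array(s['tool_rot'],float))[0]; return np.array(s['tool_pos'],float),R
def delta(p,yaw=None,s=None):
    s=s or manip.read_state(); t,R=tool(s); print('tool-frame shift',(R.T@(np.array(p,float)-t)).round(4),'phi',np.degrees(np.arctan2(R[1,0],R[0,0])).round(2), 'tilt',np.degrees(np.arccos(-R[2,2])).round(2), end=' ')
    if yaw is not None: print('roll',round(-(yaw-np.degrees(np.arctan2(R[1,0],R[0,0]))),2))
    else: print()
E
python3 - <<'E'
from h import *
st(); delta([.516,-.127,.087],87)
f=grab('wrist','b'); print(f['intrinsics'],onz(f,[[280,210]],.1))
E
```

```text
{'t': 1.65, 'tool_pos': [0.4305, -0.2558, 0.2532], 'tool_rot': [2.28, 2.1612, -0.0002], 'wrist_force': [0.0653, -0.8654, 0.1847], 'width': 0.0854, 'joint_pos': [-0.6098, -0.0167, 1.4707, -0.0002, 1.6875, -0.5564]}
tool-frame shift [0.1332 0.0785 0.1662] phi 86.94 tilt 0.01 roll -0.06
[[350.63519847   0.         276.49800161]
 [  0.         350.63519847 211.10562349]
 [  0.           0.           1.        ]] [[ 0.43272954 -0.26327003  0.1       ]]
```

View pics/b_wrist.png

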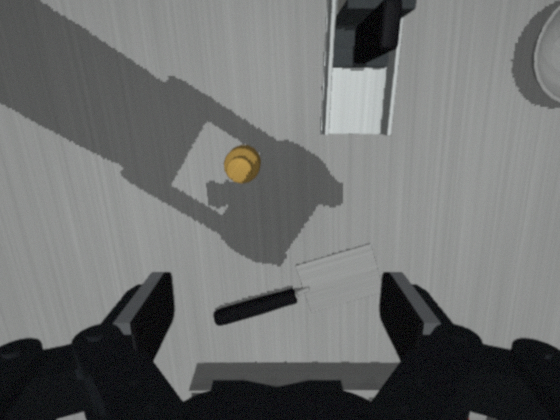

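The rack is ahead, with its open end at (357,132) and the fin at (385,25). I'll move over it and look down at the row.

Emit:
{"op": "apply_moves", "data": {
  "increments": [
    [0.045,0.02,-0.01,0,1],
    [0.045,0.02,-0.01,0,1],
    [0.045,0.02,-0.01,0,1],
    [0.035,0.018,-0.01,0,1],
    [0,0,0,0,1]
  ]
}}

```text
t: 2.2
tool_pos: [0.5176, -0.0889, 0.2941]
tool_rot: [2.273, 2.167, 0.003]
wrist_force: [0.1, -0.6, 0.2]
width: 0.085
```

```bash
python3 - <<'E'
from h import *
st(); f=grab('wrist','c')
E
```

```text
{'t': 2.2, 'tool_pos': [0.5176, -0.0889, 0.2941], 'tool_rot': [2.2732, 2.167, 0.0029], 'wrist_force': [0.0669, -0.5524, 0.185], 'width': 0.085, 'joint_pos': [-0.2408, 0.0452, 1.3274, 0.0011, 1.7672, -0.1928]}
```

View pics/c_wrist.png

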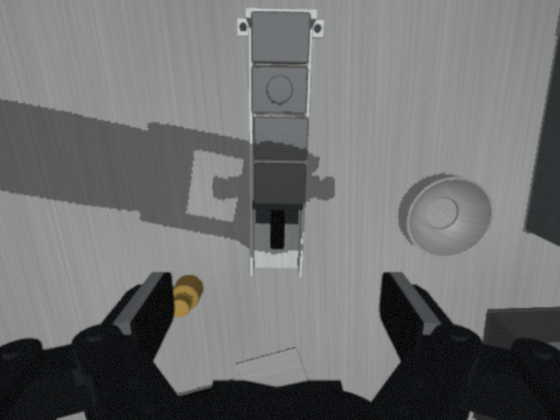

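The close view shows lids 1 to 4 at v = 12-64, 67-113 (with the knob at (280,89)), 117-160 and 163-207. The fin blob is at u 270-285, v 210-248. I'll measure these precisely.

```bash
python3 - <<'E'
from h import *
f=load('wrist','c'); g=f['pixels'].astype(int).sum(2)//3
b=((g[200:260,255:300]<25)).astype(np.uint8); n,l,s,c=cv2.connectedComponentsWithStats(b); i=1+s[1:,4].argmax(); print('fin bbox',s[i]+[255,200,0,0,0])
x,y,w,h=s[i][:4]; x+=255;y+=200
F=onz(f,[(x,y+h),(x+w,y+h)],.102); print('fin -y edge',F.round(4))
print('col',g[5:262,279].tolist()); 
for v in (30,90,140,185): print(v,g[v,240:320].tolist())
print(ray(f,[[280,210]])[0])
E
```

```text
fin bbox [270 210  15  38 492]
fin -y edge [[ 0.5088 -0.1456  0.102 ]
 [ 0.5233 -0.1463  0.102 ]]
col [140, 144, 137, 147, 183, 182, 147, 112, 112, 113, 113, 111, 115, 112, 116, 113, 116, 116, 116, 114, 115, 116, 115, 112, 115, 115, 116, 113, 113, 114, 113, 115, 113, 117, 116, 114, 113, 115, 113, 114, 113, 113, 114, 117, 113, 113, 111, 116, 114, 114, 111, 116, 115, 117, 114, 105, 87, 69, 69, 89, 85, 74, 97, 111, 118, 116, 116, 114, 116, 110, 103, 101, 113, 117, 118, 117, 119, 116, 117, 117, 116, 119, 117, 116, 116, 113, 117, 117, 114, 115, 111, 113, 112, 114, 112, 110, 107, 94, 76, 75, 96, 110, 112, 114, 114, 113, 103, 92, 103, 111, 127, 124, 101, 106, 111, 114, 113, 114, 113, 117, 112, 115, 114, 115, 114, 113, 113, 115, 112, 113, 116, 112, 111, 112, 113, 113, 108, 92, 75, 63, 64, 64, 65, 62, 62, 63, 64, 65, 62, 62, 66, 64, 66, 62, 64, 83, 96, 90, 62, 57, 62, 62, 63, 64, 60, 63, 63, 66, 61, 66, 63, 61, 64, 65, 64, 62, 65, 67, 66, 61, 63, 64, 64, 61, 61, 61, 64, 58, 62, 65, 64, 62, 61, 63, 65, 60, 63, 57, 51, 39, 38, 34, 37, 38, 26, 11, 7, 6, 10, 6, 5, 12, 14, 13, 15, 12, 10, 18, 13, 
[... 1006 characters left out ...]
 186, 141, 94, 84, 92, 103, 109, 112, 110, 108, 107, 108, 109, 103, 97, 90, 91, 91, 92, 94, 94, 98, 109, 111, 110, 114, 113, 111, 113, 111, 115, 111, 111, 115, 112, 111, 113, 115, 115, 112, 115, 113, 109, 114, 110, 113, 112, 111, 110, 109, 112, 113, 112, 111, 112, 99, 110, 139, 142, 146, 149, 146, 148, 148, 147, 142, 147, 149, 148]
185 [92, 89, 91, 90, 93, 90, 92, 91, 97, 102, 116, 113, 101, 83, 64, 63, 63, 63, 61, 63, 61, 62, 65, 59, 61, 64, 65, 65, 60, 63, 60, 64, 64, 67, 62, 62, 63, 61, 61, 63, 63, 62, 65, 64, 63, 64, 62, 61, 61, 61, 61, 63, 61, 63, 61, 63, 61, 61, 62, 60, 64, 64, 66, 62, 61, 71, 88, 91, 91, 92, 93, 89, 90, 89, 91, 91, 91, 91, 92, 90]
[ 0.52071479 -0.01410497  0.41590009]
```

```bash
python3 - <<'E'
from h import *
f=load('wrist','c')
P=onz(f,[(280.5,30),(279,90),(279.8,140),(279.3,185)],.099); print(P.round(4))
print('fit yaw',np.degrees(np.polyfit(P[:,1],P[:,0],1)[0]))
W=onz(f,[(253,185),(305,185),(251.5,30),(309.5,30)],.099); print('widths',W.round(4))
V=onz(f,[(280,v) for v in (11.5,61,66.5,112,117.5,160,163,203.5)],.099); print(V[:,1].round(4))
K=onz(f,[(266,89),(292,89),(279,75),(279,103.5)],.117); print('knob',K.round(4))
F=onz(f,[(270,248),(285,248)],.102); u=np.array([.03,1]);print('fin top ctr',F.mean(0)[:2]+.016*u)
delta([.5165,-.130,.087],87)
E
```

```text
[[ 0.5273  0.0437  0.099 ]
 [ 0.524  -0.002   0.099 ]
 [ 0.5229 -0.0439  0.099 ]
 [ 0.5206 -0.0846  0.099 ]]
fit yaw 2.868384294785128
widths [[ 0.4963 -0.0835  0.099 ]
 [ 0.5443 -0.0858  0.099 ]
 [ 0.5038  0.0447  0.099 ]
 [ 0.5508  0.0425  0.099 ]]
[ 0.0569  0.0206  0.0164 -0.02   -0.0246 -0.0616 -0.0643 -0.1024]
knob [[ 0.5134 -0.0015  0.117 ]
 [ 0.5343 -0.0024  0.117 ]
 [ 0.5243  0.0085  0.117 ]
 [ 0.5234 -0.013   0.117 ]]
fin top ctr [ 0.51654991 -0.12996726]
tool-frame shift [-0.0391  0.0017  0.2063] phi 87.16 tilt 0.02 roll 0.16
```

All consistent: row yaw is -2.9°, pitch about 41 mm, and the fin is at (0.5166,-0.130), so the stop joint is about 0.042. Next I'll descend onto the fin, pinch it, and pull the stop back.

Emit:
{"op": "apply_moves", "data": {
  "increments": [
    [-0.02,0.001,0.04,0,0],
    [-0.019,0.001,0.045,0,0],
    [0,0,0.045,0,-0.2],
    [0,0,0.04,0,-0.2],
    [0,0,0.02,0,-0.2]
  ]
}}

```text
t: 2.75
tool_pos: [0.5129, -0.1324, 0.0983]
tool_rot: [-2.278, -2.155, 0.006]
wrist_force: [0.1, -0.1, -0.2]
width: 0.0342
```

Emit:
{"op": "apply_moves", "data": {
  "increments": [
    [0,0,0.016,0,-0.2],
    [0,0,0,0,-1],
    [0,0,0,0,-1],
    [0,0,0,0,-1],
    [0,0,0,0,-1]
  ]
}}

```text
t: 3.25
tool_pos: [0.5162, -0.1324, 0.0859]
tool_rot: [2.281, 2.159, 0.002]
wrist_force: [13.2, -3.7, -18.1]
width: 0.0133
```

The fin is gripped at 13.3 mm. I'll pull the stop back along rack -y.

Emit:
{"op": "apply_moves", "data": {
  "increments": [
    [0,0.001,0,0,-1],
    [-0.004,0,0,0,-1],
    [-0.008,0,0,0,-1],
    [-0.008,0,0,0,-1],
    [-0.008,0,0,0,-1]
  ]
}}

```text
t: 3.75
tool_pos: [0.5145, -0.1596, 0.0859]
tool_rot: [-2.279, -2.158, -0.0]
wrist_force: [3.1, 3.6, -14.2]
width: 0.0134
```

Emit:
{"op": "apply_moves", "data": {
  "increments": [
    [-0.005,0,0,0,-1],
    [-0.003,0,0,0,-1],
    [0,0,0,0,-1]
  ]
}}

```text
t: 4.05
tool_pos: [0.514, -0.1681, 0.0859]
tool_rot: [-2.28, -2.159, 0.003]
wrist_force: [1.1, -2.2, -20.2]
width: 0.0133
```

Emit:
{"op": "apply_moves", "data": {
  "increments": [
    [-0.003,0,0,0,-1],
    [-0.002,0,0,0,-1],
    [0,0,0,0,-1]
  ]
}}

```text
t: 4.35
tool_pos: [0.5138, -0.171, 0.0859]
tool_rot: [-2.276, -2.159, -0.001]
wrist_force: [0.8, 8.1, -19.3]
width: 0.013
```

Emit:
{"op": "apply_moves", "data": {
  "increments": [
    [-0.0015,0,0,0,-1],
    [0,0,0,0,-1]
  ]
}}

```text
t: 4.55
tool_pos: [0.5138, -0.1711, 0.0859]
tool_rot: [-2.273, -2.158, -0.003]
wrist_force: [0.9, 15.6, -17.7]
width: 0.013
```

The stop is at its limit (15 N reaction, well below its allowance). I'll back off slightly, release, rise, and go over the third canister, next to the knob on the stop side.

Emit:
{"op": "apply_moves", "data": {
  "increments": [
    [0.002,0,0,0,-1],
    [0,0,0,0,-0.2],
    [0,0,0,0,0],
    [0,0,-0.03,0,0],
    [0,0,-0.045,0,0.5]
  ]
}}

```text
t: 5.05
tool_pos: [0.5144, -0.1726, 0.1633]
tool_rot: [-2.28, -2.161, 0.001]
wrist_force: [-0.1, -0.2, 0.8]
width: 0.056
```

Emit:
{"op": "apply_moves", "data": {
  "increments": [
    [0.045,0.003,0,0,1],
    [0.045,0.003,0,0,1],
    [0.03,0.002,0,0,1],
    [0,0,0,0,1],
    [0,0,0,0,1]
  ]
}}

```text
t: 5.55
tool_pos: [0.5302, -0.053, 0.1646]
tool_rot: [2.276, 2.16, 0.003]
wrist_force: [-0.8, -0.4, 0.1]
width: 0.0851
```

```bash
python3 - <<'E'
from h import *
st(); delta([.5225,-.0435,.078],87.1); grab('side','d');
E
```

```text
{'t': 5.55, 'tool_pos': [0.5302, -0.053, 0.1646], 'tool_rot': [2.2755, 2.1598, 0.0033], 'wrist_force': [-0.8034, -0.3671, 0.0875], 'width': 0.0851, 'joint_pos': [-0.1686, 0.1162, 1.5109, -0.0009, 1.5099, -0.1164]}
tool-frame shift [ 0.0093 -0.0085  0.0865] phi 87.01 tilt 0.27 roll -0.09
```

Emit:
{"op": "apply_moves", "data": {
  "increments": [
    [0.009,-0.008,0.02,0,1],
    [0,0,0.03,0,1],
    [0,0,0.025,0,1],
    [0,0,0.011,0,1],
    [0,0,0,0,1]
  ]
}}

```text
t: 6.1
tool_pos: [0.521, -0.0443, 0.0752]
tool_rot: [-2.28, -2.159, 0.002]
wrist_force: [-0.3, 0.4, 1.0]
width: 0.0858
```

Emit:
{"op": "apply_moves", "data": {
  "increments": [
    [0,0,0,0,0.4],
    [0,0,0,0,0.2],
    [0,0,0,0,-1],
    [0,0,0,0,-1],
    [0,0,0,0,-1]
  ]
}}

```text
t: 6.6
tool_pos: [0.5227, -0.0436, 0.078]
tool_rot: [2.278, 2.159, 0.003]
wrist_force: [0.4, -0.4, 6.1]
width: 0.0492
```

Gripped at 49 mm. Raise it 2 mm, then slide it (pushing c along) toward the stop.

Emit:
{"op": "apply_moves", "data": {
  "increments": [
    [0,0,-0.002,0,-1],
    [0,0,0,0,-1],
    [-0.003,0,0,0,-1],
    [-0.005,0,0,0,-1],
    [-0.006,0,0,0,-1]
  ]
}}

```text
t: 7.1
tool_pos: [0.5207, -0.0575, 0.078]
tool_rot: [-2.279, -2.161, 0.0]
wrist_force: [-0.3, 2.0, -1.4]
width: 0.049
```

Emit:
{"op": "apply_moves", "data": {
  "increments": [
    [-0.006,0,0,0,-1],
    [-0.006,0,0,0,-1],
    [-0.005,0,0,0,-1],
    [-0.004,0,0,0,-1],
    [0,0,0,0,-1]
  ]
}}

```text
t: 7.6
tool_pos: [0.5196, -0.079, 0.0781]
tool_rot: [2.281, 2.16, -0.001]
wrist_force: [-0.4, -0.4, -0.7]
width: 0.0493
```

```bash
python3 - <<'E'
from h import *
st(); grab('scene','e'); grab('side','e'); f=grab('wrist','e')
a=load('scene','e')['pixels'][170:250,220:345]; c=load('side','e')['pixels'][165:305,225:300]
o=np.zeros((600,800,3),np.uint8)
o[:320,:500]=cv2.resize(a,None,fx=4,fy=4,interpolation=3); o[:560,500:800]=cv2.resize(c,None,fx=4,fy=4,interpolation=3); o[325:325+270,80:80+360]=cv2.resize(f['pixels'],(360,270))
cv2.imwrite('pics/crop2.png',o)
E
```

```text
{'t': 7.6, 'tool_pos': [0.5196, -0.079, 0.0781], 'tool_rot': [2.2805, 2.1604, -0.0007], 'wrist_force': [-0.4393, -0.3672, -0.7273], 'width': 0.0493, 'joint_pos': [-0.2208, 0.1868, 1.6143, -0.0005, 1.3405, -0.1666]}
```

View pics/crop2.png

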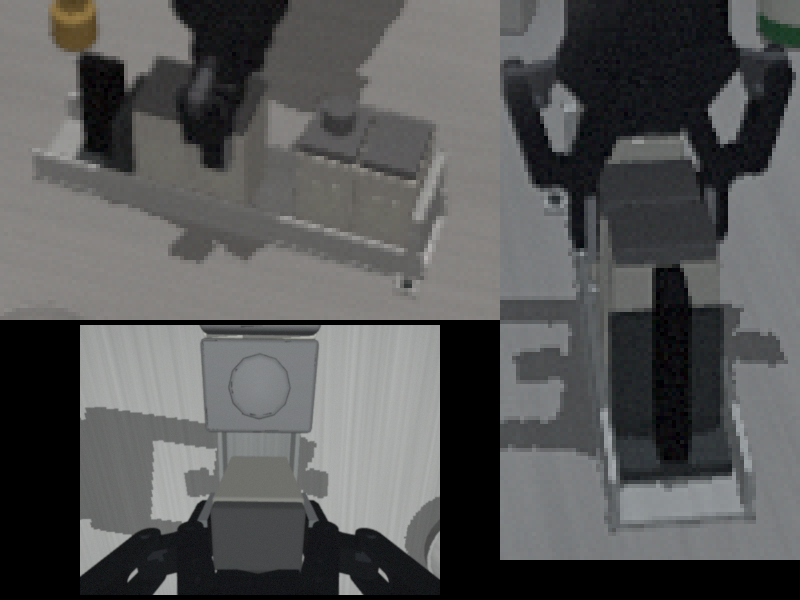

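The knob canister stayed put while the third canister and c slid upright, opening a gap of about 36 mm. c isn't at the stop yet, so I'll continue in small steps and watch the force.

Emit:
{"op": "apply_moves", "data": {
  "increments": [
    [-0.002,0,0,0,-1],
    [-0.002,0,0,0,-1],
    [-0.001,0,0,0,-1],
    [0,0,0,0,-1]
  ]
}}

```text
t: 8.15
tool_pos: [0.5195, -0.0834, 0.0782]
tool_rot: [2.28, 2.161, 0.0]
wrist_force: [0.1, 0.5, -1.3]
width: 0.0493
```

Emit:
{"op": "apply_moves", "data": {
  "increments": [
    [-0.001,0,0,0,-1],
    [-0.001,0,0,0,-1],
    [0,0,0,0,-1]
  ]
}}

```text
t: 8.45
tool_pos: [0.5194, -0.0854, 0.0782]
tool_rot: [2.28, 2.161, -0.0]
wrist_force: [0.7, 0.6, -1.9]
width: 0.0493
```

Emit:
{"op": "apply_moves", "data": {
  "increments": [
    [-0.001,0,0,0,-1],
    [0,0,0,0,-1]
  ]
}}

```text
t: 8.65
tool_pos: [0.5193, -0.0864, 0.0782]
tool_rot: [2.28, 2.161, -0.0]
wrist_force: [0.2, 0.9, -0.5]
width: 0.0493
```

Emit:
{"op": "apply_moves", "data": {
  "increments": [
    [-0.001,0,0,0,-1],
    [0,0,0.0015,0,-1],
    [0,0,0,0,-1]
  ]
}}

```text
t: 8.95
tool_pos: [0.5194, -0.0874, 0.0779]
tool_rot: [2.28, 2.161, -0.0]
wrist_force: [-2.2, 1.4, 7.5]
width: 0.0494
```

Emit:
{"op": "apply_moves", "data": {
  "increments": [
    [0,0,0,0,0.5],
    [0,0,0,0,1],
    [0,0,0,0,1],
    [0,0,-0.04,0,1],
    [0,0,-0.05,0,1]
  ]
}}

```text
t: 9.45
tool_pos: [0.5177, -0.087, 0.165]
tool_rot: [-2.276, -2.158, 0.006]
wrist_force: [0.5, -0.1, -0.4]
width: 0.0853
```

Emit:
{"op": "apply_moves", "data": {
  "increments": [
    [0,0,-0.05,0,1],
    [0,0,-0.04,0,1],
    [0,0,0,0,1]
  ]
}}

```text
t: 9.75
tool_pos: [0.5211, -0.0877, 0.2638]
tool_rot: [2.272, 2.154, 0.01]
wrist_force: [0.1, -0.0, -0.7]
width: 0.0855
```

```bash
python3 - <<'E'
from h import *
st(); f=grab('wrist','g'); g=f['pixels'].astype(int).sum(2)//3
delta([.47,.22,.29],68)
E
```

```text
{'t': 9.75, 'tool_pos': [0.5211, -0.0877, 0.2638], 'tool_rot': [2.2724, 2.1542, 0.0102], 'wrist_force': [0.1294, -0.0072, -0.6763], 'width': 0.0855, 'joint_pos': [-0.2365, 0.0506, 1.3815, -0.0002, 1.6972, -0.1832]}
tool-frame shift [ 0.3044 -0.0664 -0.0309] phi 86.94 tilt 0.38 roll 18.94
```

View pics/g_wrist.png

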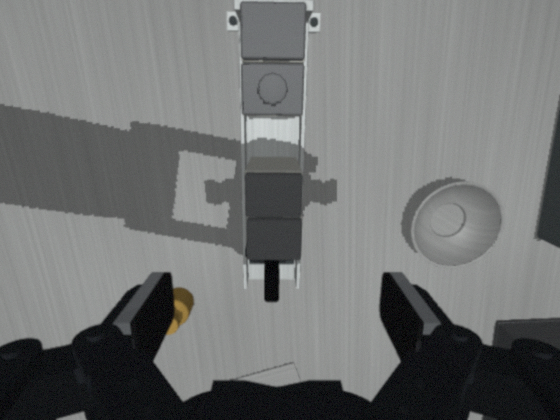

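The gap is open between the knob canister (lid edge v≈113) and the third one (lid edge v≈172). Everything is upright and c is near the stop. Now to the new canister for a close look.

Emit:
{"op": "apply_moves", "data": {
  "increments": [
    [0.044,-0.006,0,0,1],
    [0.045,-0.007,0,0,1],
    [0.045,-0.007,0,0,1],
    [0.045,-0.007,0,0,1],
    [0.045,-0.007,0,0,1]
  ]
}}

```text
t: 10.3
tool_pos: [0.4963, 0.1398, 0.2547]
tool_rot: [-2.279, -2.16, 0.004]
wrist_force: [0.2, 0.4, -0.4]
width: 0.0854
```

Emit:
{"op": "apply_moves", "data": {
  "increments": [
    [0.045,-0.007,0,4,1],
    [0.045,-0.007,0,8,1],
    [0.035,-0.007,0,6,1],
    [0,0,0,0,1],
    [0,0,0,0,1]
  ]
}}

```text
t: 10.8
tool_pos: [0.493, 0.2646, 0.2545]
tool_rot: [-2.587, -1.782, 0.005]
wrist_force: [-0.3, -0.5, 0.8]
width: 0.0854
```

```bash
python3 - <<'E'
from h import *
s=st(); f=grab('wrist','i'); 
q=load('wrist','g'); print('gap edges y',onz(q,[(272,112),(272,114),(272,171),(272,173)],.099).round(4)); print(onz(q,[(243,90),(303,90),(246,190),(301,190)],.099).round(4))
E
```

```text
{'t': 10.8, 'tool_pos': [0.493, 0.2646, 0.2545], 'tool_rot': [-2.587, -1.7822, 0.0054], 'wrist_force': [-0.2831, -0.5392, 0.8251], 'width': 0.0854, 'joint_pos': [0.4268, 0.1523, 1.2911, -0.0005, 1.7016, 0.7911]}
gap edges y [[ 0.523  -0.0186  0.099 ]
 [ 0.523  -0.0202  0.099 ]
 [ 0.5204 -0.0653  0.099 ]
 [ 0.5203 -0.0669  0.099 ]]
[[ 0.5017 -0.0013  0.099 ]
 [ 0.5478 -0.0037  0.099 ]
 [ 0.4978 -0.0801  0.099 ]
 [ 0.5438 -0.0827  0.099 ]]
```

View pics/i_wrist.png

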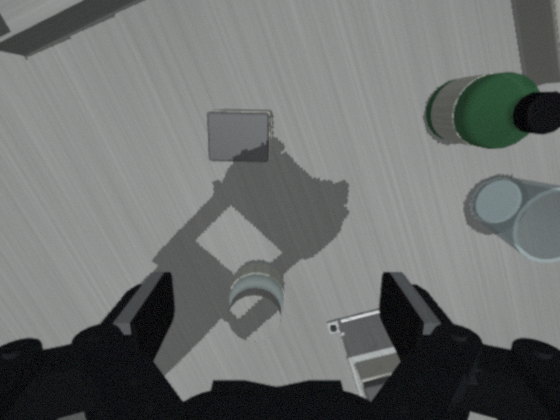

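The lone canister's lid corners are at about (208,112), (269,113), (268,161) and (208,159). Bottle, beaker and jar are clear of it. I'll refine these and cast them onto z=0.095.

```bash
python3 - <<'E'
from h import *
f=load('wrist','i'); g=f['pixels'].astype(int).sum(2)//3
for v in (116,125,135,150): print(v,g[v,200:215].tolist(),g[v,260:280].tolist())
for u in (215,230,245,260): print(u,g[104:120,u].tolist(),g[150:168,u].tolist())
C=onz(f,[(208,112),(269,113),(268,161),(208,159)],.095); print(C.round(4),C.mean(0).round(4))
print([np.linalg.norm(C[i]-C[i-1]).round(4) for i in range(4)])
for i,j in((0,1),(3,2)): print(np.degrees(np.arctan2(*(C[j]-C[i])[1::-1])))
print(onz(f,[(207,110),(270,110)],.095))
E
```

```text
116 [140, 140, 142, 143, 145, 143, 130, 103, 97, 106, 110, 111, 111, 113, 109] [115, 113, 114, 115, 114, 112, 109, 95, 86, 92, 94, 90, 90, 111, 137, 141, 144, 144, 145, 146]
125 [146, 146, 145, 143, 140, 137, 131, 111, 98, 105, 110, 111, 111, 109, 110] [111, 114, 115, 113, 115, 113, 105, 88, 79, 89, 96, 114, 109, 128, 141, 143, 142, 145, 145, 145]
135 [145, 145, 143, 145, 146, 146, 141, 131, 98, 98, 102, 109, 110, 109, 107] [112, 113, 112, 111, 114, 112, 103, 90, 95, 130, 121, 122, 116, 134, 142, 143, 145, 145, 145, 142]
150 [145, 146, 144, 142, 143, 144, 147, 134, 107, 95, 99, 107, 106, 106, 103] [62, 61, 64, 64, 62, 61, 60, 57, 66, 93, 93, 93, 93, 90, 94, 91, 93, 96, 95, 92]
215 [142, 141, 139, 142, 137, 130, 128, 118, 105, 100, 107, 110, 112, 110, 114, 112] [108, 107, 103, 106, 104, 106, 103, 104, 100, 91, 97, 121, 140, 146, 146, 147, 146, 147]
230 [142, 143, 141, 140, 132, 114, 113, 122, 111, 98, 105, 109, 112, 112, 113, 112] [108, 106, 110, 108, 105, 105, 104, 105, 102, 88, 83, 115, 141, 144, 138, 123, 108, 99]
245 [146, 148, 146, 146, 142, 121, 113, 130, 120, 97, 103, 108, 113, 113, 115, 113] [68, 62, 63, 62, 60, 58, 60, 60, 63, 60, 63, 75, 88, 90, 90, 93, 91, 93]
260 [149, 148, 149, 148, 143, 127, 109, 122, 114, 98, 100, 110, 115, 113, 115, 112] [62, 64, 61, 60, 63, 62, 62, 65, 61, 61, 62, 64, 75, 87, 87, 91, 91, 91]
[[0.4675 0.3481 0.095 ]
 [0.5111 0.3308 0.095 ]
 [0.497  0.2966 0.095 ]
 [0.4526 0.3151 0.095 ]] [0.4821 0.3227 0.095 ]
[np.float64(0.0362), np.float64(0.0469), np.float64(0.037), np.float64(0.0481)]
-21.646745225725663
-22.677625295301507
[[0.46736969 0.34974106 0.095     ]
 [0.51263847 0.33259571 0.095     ]]
```

The lid measures 48×37 mm (inset about 1 mm), with centre (0.482,0.3225) and yaw -22.3°, which fits the scene estimate. I'll move above it, check, then descend.

Emit:
{"op": "apply_moves", "data": {
  "increments": [
    [0.025,-0.016,0.02,1.4,1],
    [0.025,-0.015,0.03,0,1],
    [0,0,0.03,0,1],
    [0,0,0,0,1],
    [0,0,0,0,1]
  ]
}}

```text
t: 11.35
tool_pos: [0.4836, 0.3211, 0.1769]
tool_rot: [2.611, 1.746, -0.001]
wrist_force: [0.3, 0.5, -0.4]
width: 0.0851
```

```bash
python3 - <<'E'
from h import *
st(); delta([.482,.3225,.075],67.7)
E
```

```text
{'t': 11.35, 'tool_pos': [0.4836, 0.3211, 0.1769], 'tool_rot': [2.6115, 1.7458, -0.0013], 'wrist_force': [0.2548, 0.4968, -0.4023], 'width': 0.0851, 'joint_pos': [0.5226, 0.2431, 1.3426, -0.0004, 1.5567, 0.9149]}
tool-frame shift [ 0.0008 -0.002   0.1019] phi 67.53 tilt 0.05 roll -0.17
```

Emit:
{"op": "apply_moves", "data": {
  "increments": [
    [0.001,-0.002,0.04,0,1],
    [0,0,0.04,0,1],
    [0,0,0.02,0,1],
    [0,0,0.002,0,1],
    [0,0,0,0,1]
  ]
}}

```text
t: 11.85
tool_pos: [0.4831, 0.3238, 0.0769]
tool_rot: [2.611, 1.746, 0.005]
wrist_force: [-0.3, -0.4, -0.2]
width: 0.0852
```

Emit:
{"op": "apply_moves", "data": {
  "increments": [
    [0,0,0,0,0.4],
    [0,0,0,0,0.2],
    [0,0,0,0,-1],
    [0,0,0,0,-1],
    [0,0,0,0,-1]
  ]
}}

```text
t: 12.35
tool_pos: [0.4829, 0.3244, 0.0767]
tool_rot: [2.61, 1.747, 0.006]
wrist_force: [0.8, -0.6, 5.8]
width: 0.0494
```

Gripped at 49.4 mm. I'll lift it clear of everything (base above 0.14), turn to the rack's yaw, and carry it over.

Emit:
{"op": "apply_moves", "data": {
  "increments": [
    [0,0,-0.01,0,-1],
    [0,0,-0.03,0,-1],
    [0,0,-0.04,0,-1],
    [0,0,-0.04,0,-1],
    [0,0,-0.03,0,-1]
  ]
}}

```text
t: 12.85
tool_pos: [0.4818, 0.3241, 0.228]
tool_rot: [2.61, 1.748, 0.004]
wrist_force: [0.1, 0.8, -1.0]
width: 0.0487
```

Emit:
{"op": "apply_moves", "data": {
  "increments": [
    [0,0,0,-6.5,-1],
    [0,0,0,-6.5,-1],
    [0,0,0,-6.5,-1],
    [-0.03,0.004,0,0,-1],
    [-0.04,0.006,0,0,-1]
  ]
}}

```text
t: 13.35
tool_pos: [0.4876, 0.2538, 0.2247]
tool_rot: [-2.273, -2.168, 0.001]
wrist_force: [0.5, -0.6, -1.1]
width: 0.0489
```

Emit:
{"op": "apply_moves", "data": {
  "increments": [
    [-0.04,0.006,0,0,-1],
    [-0.04,0.006,0,0,-1],
    [-0.04,0.006,0,0,-1],
    [-0.04,0.006,0,0,-1],
    [-0.04,0.006,0,0,-1]
  ]
}}

```text
t: 13.85
tool_pos: [0.5077, 0.0508, 0.2251]
tool_rot: [-2.277, -2.165, -0.0]
wrist_force: [0.8, 0.3, -1.7]
width: 0.0492
```

Emit:
{"op": "apply_moves", "data": {
  "increments": [
    [-0.04,0.006,0,0,-1],
    [-0.03,0.006,0,0,-1],
    [-0.02,0.006,0,0,-1],
    [0,0,0,0,-1],
    [0,0,0,0,-1]
  ]
}}

```text
t: 14.35
tool_pos: [0.5212, -0.0383, 0.2248]
tool_rot: [-2.277, -2.163, 0.0]
wrist_force: [-0.1, 0.1, -0.4]
width: 0.0487
```

```bash
python3 - <<'E'
from h import *
st(); delta([.522,-.0435,.2216],87.1); grab('wrist','j')
E
```

```text
{'t': 14.35, 'tool_pos': [0.5212, -0.0383, 0.2248], 'tool_rot': [-2.2773, -2.1633, 0.0], 'wrist_force': [-0.148, 0.087, -0.432], 'width': 0.0487, 'joint_pos': [-0.1442, 0.0558, 1.4537, 0.0004, 1.6326, -0.0929]}
tool-frame shift [-0.0051  0.001   0.0032] phi 87.06 tilt 0.03 roll -0.04
```

View pics/j_wrist.png

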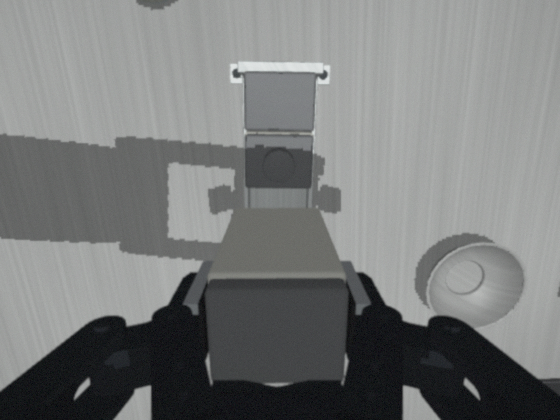

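The held canister hangs straight: lid edge at v≈280, its lower front edge at v≈208, knob lid edge at v≈187. I'll compute its position relative to the gap.

```bash
python3 - <<'E'
from h import *
f=load('wrist','j'); g=f['pixels'].astype(int).sum(2)//3
print(g[180:215,279].tolist()); print(g[270:292,279].tolist())
print('held lid +y',onz(f,[(210,280),(346,280)],.2431).round(4)); print('held base +y',onz(f,[(233,208),(323,208)],.148).round(4))
print('held lid -y',onz(f,[(213,380),(343,380)],.2431).round(4)); print('knob -y edge',onz(f,[(280,187),(280,189)],.099).round(4))
print('knob lid sides',onz(f,[(246,150),(313,150)],.099).round(4))
E
```

```text
[70, 67, 69, 73, 74, 70, 72, 77, 107, 125, 129, 132, 129, 128, 128, 128, 129, 127, 132, 128, 128, 126, 127, 128, 127, 129, 127, 121, 108, 109, 105, 106, 107, 108, 109]
[108, 113, 120, 121, 126, 130, 125, 114, 87, 65, 56, 59, 59, 54, 60, 58, 60, 61, 60, 67, 69, 69]
held lid +y [[ 0.5004 -0.0172  0.2431]
 [ 0.5448 -0.0194  0.2431]]
held base +y [[ 0.4962 -0.0203  0.148 ]
 [ 0.5492 -0.0229  0.148 ]]
held lid -y [[ 0.4974 -0.0567  0.2431]
 [ 0.5438 -0.059   0.2431]]
knob -y edge [[ 0.5244 -0.0202  0.099 ]
 [ 0.5244 -0.0217  0.099 ]]
knob lid sides [[0.5019 0.0074 0.099 ]
 [0.5488 0.0051 0.099 ]]
```

```bash
python3 - <<'E'
from h import *
f=load('wrist','j'); s=grab('scene','k')
c=np.array([.522,-.0385]); th=np.radians(-2.9); R=np.array([[np.cos(th),-np.sin(th)],[np.sin(th),np.cos(th)]])
def box(cx,hx,hy,z): return [np.r_[cx+R@[a*hx,b*hy],z] for a,b in((-1,-1),(1,-1),(1,1),(-1,1))]
def draw(im,f,sc,ox,oy):
    for z in(.148,.243):
        p=((proj(f,box(c,.025,.02,z))-[ox,oy])*sc).astype(int); cv2.polylines(im,[p],True,(0,0,255) if z<.2 else (0,255,0),1)
a=cv2.resize(s['pixels'][130:230,250:350],None,fx=4,fy=4,interpolation=3); b=cv2.resize(f['pixels'][180:400,180:380],None,fx=2,fy=2,interpolation=3)
raw=a.copy(); draw(a,s,4,250,130); draw(b,f,2,180,180)
o=np.zeros((600,800,3),np.uint8); o[:400,:400]=a; o[:440,400:]=b; o[400:600,:200]=cv2.resize(raw,(200,200))
cv2.imwrite('pics/crop3.png',o)
E
```

```text
(no output)
```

View pics/crop3.png

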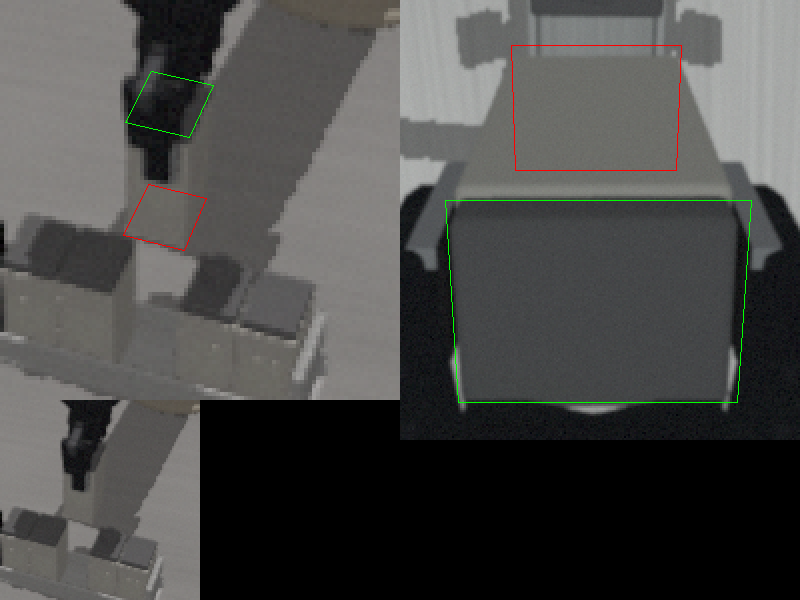

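In the scene view the prediction matches the held canister, so it hangs upright to within a degree or two. Shifting about -4.5 mm along the rack centres it in the gap. I'll descend in stages, watching the force.

Emit:
{"op": "apply_moves", "data": {
  "increments": [
    [-0.0045,0.001,0,0,-1],
    [0,0,0.02,0,-1],
    [0,0,0.02,0,-1],
    [0,0,0,0,-1]
  ]
}}

```text
t: 14.85
tool_pos: [0.5208, -0.0424, 0.1817]
tool_rot: [-2.273, -2.163, 0.005]
wrist_force: [-0.7, -0.4, -1.6]
width: 0.0491
```

Emit:
{"op": "apply_moves", "data": {
  "increments": [
    [0,0,0.01,0,-1],
    [0,0,0.01,0,-1],
    [0,0,0.01,0,-1],
    [0,0,0,0,-1]
  ]
}}

```text
t: 15.25
tool_pos: [0.5215, -0.0429, 0.1529]
tool_rot: [-2.275, -2.163, 0.003]
wrist_force: [-0.1, 0.3, -1.7]
width: 0.0493
```

Emit:
{"op": "apply_moves", "data": {
  "increments": [
    [0,0,0.012,0,-1],
    [0,0,0.012,0,-1],
    [0,0,0.012,0,-1],
    [0,0,0,0,-1]
  ]
}}

```text
t: 15.65
tool_pos: [0.521, -0.0429, 0.116]
tool_rot: [-2.275, -2.162, 0.004]
wrist_force: [0.3, 0.7, -1.9]
width: 0.0492
```

Emit:
{"op": "apply_moves", "data": {
  "increments": [
    [0,0,0.008,0,-1],
    [0,0,0.008,0,-1],
    [0,0,0,0,-1]
  ]
}}

```text
t: 15.95
tool_pos: [0.5216, -0.043, 0.1013]
tool_rot: [-2.276, -2.163, 0.002]
wrist_force: [-0.4, -0.1, -0.9]
width: 0.049
```

Emit:
{"op": "apply_moves", "data": {
  "increments": [
    [0,0,0.008,0,-1],
    [0,0,0.006,0,-1],
    [0,0,0,0,-1]
  ]
}}

```text
t: 16.25
tool_pos: [0.5216, -0.043, 0.0874]
tool_rot: [-2.276, -2.163, 0.002]
wrist_force: [0.5, -0.1, -0.7]
width: 0.0494
```

Inside the channel with no contact. The floor is expected at TCP z≈0.081, so I'll feel for it.

Emit:
{"op": "apply_moves", "data": {
  "increments": [
    [0,0,0.003,0,-1],
    [0,0,0.001,0,-1],
    [0,0,0,0,-1]
  ]
}}

```text
t: 16.55
tool_pos: [0.5223, -0.0431, 0.0846]
tool_rot: [2.277, 2.164, -0.0]
wrist_force: [-0.2, 0.7, -1.3]
width: 0.0491
```

Emit:
{"op": "apply_moves", "data": {
  "increments": [
    [0,0,0.001,0,-1],
    [0,0,0.001,0,-1],
    [0,0,0,0,-1]
  ]
}}

```text
t: 16.85
tool_pos: [0.5222, -0.043, 0.0825]
tool_rot: [-2.277, -2.164, 0.0]
wrist_force: [0.2, 0.7, -1.2]
width: 0.049
```

Emit:
{"op": "apply_moves", "data": {
  "increments": [
    [0,0,0.001,0,-1],
    [0,0,0,0,-1]
  ]
}}

```text
t: 17.05
tool_pos: [0.5222, -0.043, 0.0815]
tool_rot: [-2.277, -2.164, 0.0]
wrist_force: [-0.7, -0.2, -0.6]
width: 0.0488
```

Emit:
{"op": "apply_moves", "data": {
  "increments": [
    [0,0,0.001,0,-1],
    [0,0,0,0,-1]
  ]
}}

```text
t: 17.25
tool_pos: [0.5223, -0.0431, 0.0807]
tool_rot: [2.277, 2.164, 0.0]
wrist_force: [0.6, 0.9, -1.5]
width: 0.049
```

Emit:
{"op": "apply_moves", "data": {
  "increments": [
    [0,0,0.0005,0,-1],
    [0,0,0,0,-1]
  ]
}}

```text
t: 17.45
tool_pos: [0.5224, -0.0431, 0.0806]
tool_rot: [2.277, 2.164, 0.0]
wrist_force: [-1.4, -0.7, 3.9]
width: 0.0491
```

Emit:
{"op": "apply_moves", "data": {
  "increments": [
    [0,0,0.0005,0,-1],
    [0,0,0,0,-1]
  ]
}}

```text
t: 17.65
tool_pos: [0.5224, -0.0431, 0.0806]
tool_rot: [2.277, 2.164, 0.0]
wrist_force: [-3.2, -0.7, 8.0]
width: 0.0493
```

Floor felt at z=0.0806, exactly as predicted, so it's seated. Now release, rise, and go back over the fin.

Emit:
{"op": "apply_moves", "data": {
  "increments": [
    [0,0,0,0,0.5],
    [0,0,0,0,1],
    [0,0,0,0,1],
    [0,0,-0.045,0,1],
    [0,0,-0.05,0,1]
  ]
}}

```text
t: 18.15
tool_pos: [0.5209, -0.0428, 0.1735]
tool_rot: [-2.274, -2.162, 0.005]
wrist_force: [1.1, -0.9, -0.3]
width: 0.0853
```

Emit:
{"op": "apply_moves", "data": {
  "increments": [
    [-0.043,-0.001,0,0,0.5],
    [-0.043,-0.001,0,0,0],
    [-0.042,0,0,0,-0.2],
    [0,0,0,0,-0.2],
    [0,0,0,0,-0.2]
  ]
}}

```text
t: 18.65
tool_pos: [0.5135, -0.1714, 0.1743]
tool_rot: [-2.279, -2.162, 0.0]
wrist_force: [-0.3, -0.1, 1.3]
width: 0.0342
```

```bash
python3 - <<'E'
from h import *
st(); delta([.514,-.170,.086],87.1)
E
```

```text
{'t': 18.65, 'tool_pos': [0.5135, -0.1714, 0.1743], 'tool_rot': [-2.2786, -2.1618, 0.0001], 'wrist_force': [-0.2936, -0.0843, 1.3359], 'width': 0.0342, 'joint_pos': [-0.3905, 0.1366, 1.4689, 0.0002, 1.5367, -0.3379]}
tool-frame shift [0.0014 0.0005 0.0883] phi 86.99 tilt 0.03 roll -0.11
```

Emit:
{"op": "apply_moves", "data": {
  "increments": [
    [0.001,0.0005,0.04,0,-0.2],
    [0,0,0.035,0,-0.2],
    [0,0,0.013,0,-0.2],
    [0,0,0,0,-0.2],
    [0,0,0,0,-1]
  ]
}}

```text
t: 19.15
tool_pos: [0.5152, -0.1696, 0.0883]
tool_rot: [2.275, 2.164, 0.001]
wrist_force: [-0.2, -0.0, 0.7]
width: 0.0211
```

Emit:
{"op": "apply_moves", "data": {
  "increments": [
    [0,0,0,0,-1],
    [0,0,0,0,-1],
    [0,0,0,0,-1]
  ]
}}

```text
t: 19.45
tool_pos: [0.514, -0.1697, 0.0888]
tool_rot: [-2.278, -2.163, 0.001]
wrist_force: [-9.0, 3.3, 4.3]
width: 0.0134
```

Emit:
{"op": "apply_moves", "data": {
  "increments": [
    [0,0,0,0,-1],
    [0,0,0,0,-1],
    [0,0,0,0,-1]
  ]
}}

```text
t: 19.75
tool_pos: [0.514, -0.1697, 0.0888]
tool_rot: [-2.278, -2.163, 0.0]
wrist_force: [-8.6, 2.7, 4.5]
width: 0.0137
```

Fin gripped again. I'll ease the side load, then advance the stop. Snug is expected after about 6 mm.

Emit:
{"op": "apply_moves", "data": {
  "increments": [
    [0,-0.001,0,0,-1],
    [0.001,0,0,0,-1],
    [0.001,0,0,0,-1],
    [0,0,0,0,-1]
  ]
}}

```text
t: 20.15
tool_pos: [0.514, -0.1688, 0.0888]
tool_rot: [2.276, 2.161, -0.0]
wrist_force: [-5.1, -3.5, 7.3]
width: 0.0136
```

Emit:
{"op": "apply_moves", "data": {
  "increments": [
    [0.001,0,0,0,-1],
    [0.0005,0,0,0,-1],
    [0,0,0,0,-1]
  ]
}}

```text
t: 20.45
tool_pos: [0.5141, -0.1676, 0.0888]
tool_rot: [2.275, 2.161, -0.001]
wrist_force: [-4.3, -4.3, 6.5]
width: 0.0132
```

Emit:
{"op": "apply_moves", "data": {
  "increments": [
    [0.0005,0,0,0,-1],
    [0.0005,0,0,0,-1],
    [0,0,0,0,-1]
  ]
}}

```text
t: 20.75
tool_pos: [0.5141, -0.1667, 0.0888]
tool_rot: [2.276, 2.16, -0.001]
wrist_force: [-5.2, -4.1, 6.7]
width: 0.0132
```

Emit:
{"op": "apply_moves", "data": {
  "increments": [
    [0.0005,0,0,0,-1],
    [0.0005,0,0,0,-1],
    [0,0,0,0,-1]
  ]
}}

```text
t: 21.05
tool_pos: [0.5142, -0.1658, 0.0888]
tool_rot: [2.275, 2.16, -0.001]
wrist_force: [-4.9, -5.0, 7.0]
width: 0.0136
```

Emit:
{"op": "apply_moves", "data": {
  "increments": [
    [0.0005,0,0,0,-1],
    [0,0,0,0,-1]
  ]
}}

```text
t: 21.25
tool_pos: [0.5143, -0.1653, 0.0888]
tool_rot: [2.275, 2.16, -0.001]
wrist_force: [-4.2, -5.5, 6.1]
width: 0.0133
```

Emit:
{"op": "apply_moves", "data": {
  "increments": [
    [0.0005,0,0,0,-1],
    [0,0,0,0,-1]
  ]
}}

```text
t: 21.45
tool_pos: [0.5143, -0.1648, 0.0888]
tool_rot: [2.275, 2.16, -0.001]
wrist_force: [-4.3, -5.4, 6.5]
width: 0.0134
```

Emit:
{"op": "apply_moves", "data": {
  "increments": [
    [0.0005,0,0,0,-1],
    [0,0,0,0,-1]
  ]
}}

```text
t: 21.65
tool_pos: [0.5143, -0.1644, 0.0888]
tool_rot: [2.275, 2.16, -0.001]
wrist_force: [-4.2, -5.7, 7.0]
width: 0.0134
```

Emit:
{"op": "apply_moves", "data": {
  "increments": [
    [0.0005,0,0,0,-1],
    [0,0,0,0,-1]
  ]
}}

```text
t: 21.85
tool_pos: [0.5143, -0.164, 0.0888]
tool_rot: [2.275, 2.16, -0.001]
wrist_force: [-4.9, -6.7, 5.7]
width: 0.0136
```

Emit:
{"op": "apply_moves", "data": {
  "increments": [
    [0.0005,0,0,0,-1],
    [0,0,0,0,-1]
  ]
}}

```text
t: 22.05
tool_pos: [0.5144, -0.1637, 0.0888]
tool_rot: [2.275, 2.16, -0.001]
wrist_force: [-3.7, -6.5, 6.1]
width: 0.0135
```

Emit:
{"op": "apply_moves", "data": {
  "increments": [
    [0.0005,0,0,0,-1],
    [0,0,0,0,-1]
  ]
}}

```text
t: 22.25
tool_pos: [0.5143, -0.1636, 0.0888]
tool_rot: [2.275, 2.159, -0.002]
wrist_force: [-3.1, -9.2, 5.6]
width: 0.0134
```

The force is rising and the stop has almost halted after about 6-7 mm of travel, so the row is closed. The target at the wrist is about 14.5 N (12 N on the row plus 2.5 N stop friction).

Emit:
{"op": "apply_moves", "data": {
  "increments": [
    [0.0005,0,0,0,-1],
    [0,0,0,0,-1]
  ]
}}

```text
t: 22.45
tool_pos: [0.5143, -0.1636, 0.0888]
tool_rot: [2.275, 2.158, -0.003]
wrist_force: [-3.7, -10.6, 5.8]
width: 0.0133
```

Emit:
{"op": "apply_moves", "data": {
  "increments": [
    [0.0005,0,0,0,-1],
    [0,0,0,0,-1]
  ]
}}

```text
t: 22.65
tool_pos: [0.5144, -0.1636, 0.0888]
tool_rot: [2.275, 2.157, -0.004]
wrist_force: [-3.2, -13.2, 3.9]
width: 0.0131
```

Emit:
{"op": "apply_moves", "data": {
  "increments": [
    [0.0003,0,0,0,-1],
    [0,0,0,0,-1],
    [0,0,0,0,-1],
    [0,0,0,0,-1]
  ]
}}

```text
t: 23.05
tool_pos: [0.5143, -0.1635, 0.0888]
tool_rot: [2.275, 2.157, -0.004]
wrist_force: [-4.3, -15.3, 4.4]
width: 0.0133
```

Emit:
{"op": "apply_moves", "data": {
  "increments": [
    [0,0,0,0,-1],
    [0,0,0,0,-1],
    [0,0,0,0,-1]
  ]
}}

```text
t: 23.35
tool_pos: [0.5144, -0.1636, 0.0888]
tool_rot: [2.275, 2.157, -0.004]
wrist_force: [-3.1, -14.9, 3.8]
width: 0.0132
```

Held at about 15 N at the wrist, so about 12.5 N on the row. I'll relax the arm without pulling the stop, then open.

Emit:
{"op": "apply_moves", "data": {
  "increments": [
    [-0.001,0,0,0,-1],
    [-0.001,0,0,0,-1],
    [0,0,0,0,-1]
  ]
}}

```text
t: 23.65
tool_pos: [0.5144, -0.1636, 0.0888]
tool_rot: [2.276, 2.16, -0.001]
wrist_force: [-4.2, -5.1, 5.6]
width: 0.0132
```

Emit:
{"op": "apply_moves", "data": {
  "increments": [
    [-0.0005,0.0005,0,0,-1],
    [0,0,0,0,-0.6],
    [0,0,0,0,-0.3],
    [0,0,0,0,-0.2],
    [0,0,-0.03,0,-0.2]
  ]
}}

```text
t: 24.15
tool_pos: [0.5121, -0.1615, 0.1128]
tool_rot: [-2.271, -2.16, 0.005]
wrist_force: [-0.9, 0.2, -0.3]
width: 0.0339
```

Emit:
{"op": "apply_moves", "data": {
  "increments": [
    [0,0,-0.05,0,0],
    [0,0,-0.05,0,0.5],
    [0.03,0,-0.05,0,1],
    [0.04,0,-0.03,0,1],
    [0,0,0,0,1]
  ]
}}

```text
t: 24.65
tool_pos: [0.5191, -0.0937, 0.2956]
tool_rot: [2.266, 2.164, 0.01]
wrist_force: [0.2, -1.2, 0.3]
width: 0.0855
```

```bash
python3 - <<'E'
from h import *
st(); f=grab('wrist','z'); s=grab('scene','z'); 
o=np.zeros((600,800,3),np.uint8); o[:400,:400]=cv2.resize(f['pixels'][0:300,130:430],(400,400)); o[:400,400:]=cv2.resize(s['pixels'][165:255,240:330],(400,400),interpolation=3)
o[400:600,:267]=cv2.resize(s['pixels'],(267,200)); cv2.imwrite('pics/crop4.png',o)
E
```

```text
{'t': 24.65, 'tool_pos': [0.5191, -0.0937, 0.2956], 'tool_rot': [2.2663, 2.1639, 0.0103], 'wrist_force': [0.1931, -1.2153, 0.3004], 'width': 0.0855, 'joint_pos': [-0.2493, 0.0455, 1.3243, 0.0013, 1.7615, -0.2028]}
```

View pics/crop4.png

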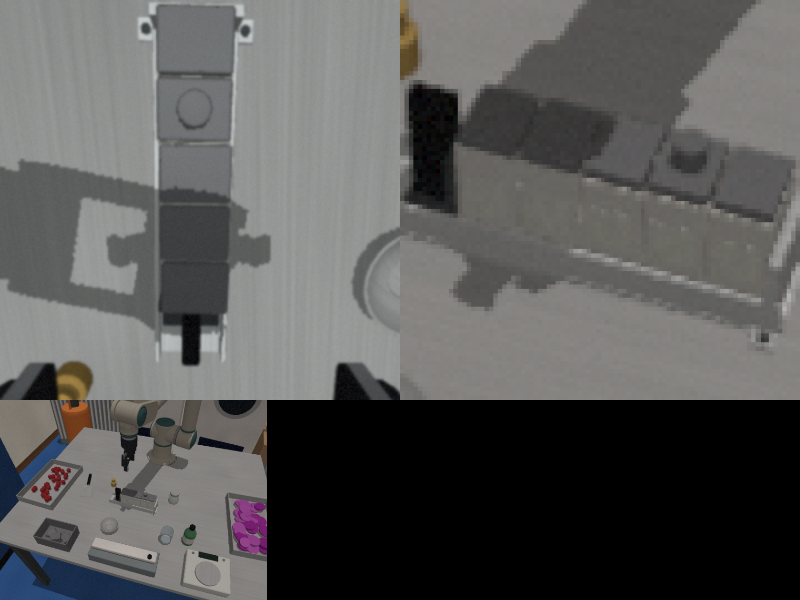

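All five canisters stand level and evenly spaced, with the stop face against the last one, and the bystanders are unmoved. One numeric check that the stop kept its place, then I'll hand in.

```bash
python3 - <<'E'
from h import *
from plant import close_job
f=load('wrist','z'); g=f['pixels'].astype(int).sum(2)//3
print('fin -y edge',onz(f,[(273,274)],.102).round(4),'expected about -0.177'); print(g[200:280,273].tolist())
print(close_job())
E
```

```text
fin -y edge [[ 0.5135 -0.1795  0.102 ]] expected about -0.177
[64, 61, 66, 63, 64, 62, 63, 64, 63, 68, 66, 61, 62, 64, 60, 61, 60, 62, 61, 61, 65, 61, 63, 63, 60, 65, 62, 64, 58, 64, 62, 61, 65, 58, 53, 34, 23, 8, 4, 16, 10, 10, 3, 10, 13, 12, 13, 10, 7, 14, 11, 12, 10, 11, 13, 16, 14, 14, 16, 13, 10, 14, 20, 7, 11, 15, 8, 14, 16, 9, 12, 13, 16, 48, 96, 134, 144, 145, 141, 143]
the job is handed in; nothing more can be done
None
```

I put the lone canister in the rack beside the knob canister, on its end-stop side, then closed the row up and handed the job in at about 25 s.

- **Opening the gap:** I slid the end stop back to its limit. Then I slid the two canisters on the knob's stop side toward it, about 44 mm. No push between canisters was over about 2 N.
- **Placing the canister:** I lowered it into the gap until it touched the floor at the predicted height (tool at 80.6 mm), then let go.
- **Closing the row:** I moved the stop up about 6 mm until the row closed. I held about 15 N at the wrist for about 0.6 s, which is about 12.5 N on the row after the stop's friction. I eased off before opening the fingers, so the stop was not pulled back.

**Last checks:** The final pictures show five level, evenly spaced lids with the new canister directly on the stop side of the knob. The stop is against the row, the bystanders in view look unmoved, and the gripper is clear.

**One small disagreement:** The camera put the fin's rear edge at y = -0.1795, against about -0.177 expected from the arm's readings. My edge pick was about a pixel low, and the calibration is only good to about 2 mm. I put it down to measurement rather than the stop slipping, but did not measure it again.

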